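Open the sampling pump and hold its plunger at the red mark

TASK

Take the white lid off the blue pump housing by its orange tab: first tip it clearly open, about 20 degrees, with the edge opposite the tab still on the rim, then lift it off and lay it flat, right way up and gently, on the middle of the black mat, and let it go. Then draw the pump's plunger straight up by its black knob until its red band has just come clear of the bore (40 mm up), without forcing it sideways or pulling it right out, and finish holding it there. Leave the jar, the flow meter and the wrench alone.

Things in the scene. Friction and masses are not known exactly. Their poses are not given: they have to be found in the camera images.
- pump: blue open square housing, 150 x 150 mm, walls 5 mm, rim 95 mm above the bench, fixed. Origin: centre of its underside; z up. On its z axis stands an aluminium cylinder body, 60 x 60 mm, top 85 mm above the bench, with an upright bore 25.5 mm wide, 70 mm deep. Its +x side (the lid tab's side) faces away from the robot, within 0.5 rad of world +x
- bore_mouth (a point): centre of the bore's mouth, on the top face of the cylinder body, 85 mm above the bench
- pump_rim (a point): middle of the housing's -x rim, outer top edge (75 mm from the axis, 95 mm high), on which the lid's lid_edge rests while shut
- plunger: loose steel rod, 24 mm thick, 93 mm long, 0.25 to 0.5 kg, standing on the bore's floor; let go, it sinks back. Origin: centre of its lower end (home: 15 mm above the bench); z up along it. Black round knob on top, 34 mm across, 93 to 117 mm above the origin, under the lid at first. Red band 30 to 36 mm above the origin: just clear of the bore at 40 mm up; the rod leaves the bore at 70 mm
- lid: loose white square lid, 150 x 150 mm, 0.14 to 0.28 kg, hollow below. Origin: centre of its underside (home: 89 mm above the bench), z up, x towards the tab. Top face 56 mm above the origin. Its 5 mm walls rest on the rim; locating strips inside reach 6 mm lower, with 2.5 mm play to the housing. It tips freely about its -x lower edge
- lid_tab (a point): middle of the tab: 58 mm along x and 71 mm up z from the lid's origin. The tab is 20 mm long in the lid's x, 30 mm wide in its y and stands 31 mm up from the top face (56 to 87 mm above the lid's origin)
- lid_edge (a point): middle of the lid wall's lower edge opposite the tab: 75 mm along -x and 6 mm up from the lid's origin
- mat: black rubber mat, 240 x 240 x 3 mm, fixed flat on the bench. Origin: centre of its underside. The lid is to lie within 50 mm of its centre, at any yaw
- jar: small jar with a blue cap, 56 mm across, 75 mm high, standing loose. Origin: centre of its underside
- meter: loose flow meter, aluminium foot 50 x 70 mm with fittings, black head, 85 mm high. Origin: centre of its underside
- wrench: loose steel wrench 150 mm long, lying on the bench. Origin near its middle, x along it
Mind the look-alikes: they are no part of the job. There is more than one size of the lid; the one meant has the size given above.

How it is judged:
On the way, in this order (a step that is already met when the one before it is completed fails the run):
1. the lid is tipped up (more than 0.17 rad) while its edge opposite the tab is still at the rim (within 20 mm) (angle between lid's own z axis and vertical above 0.17 rad and distance between lid_edge and pump_rim below 0.02 m), for 0.1 s.
2. the lid lies flat and right way up on the mat, centre within 50 mm of the mat's, let go (horizontal distance between lid and mat below 0.05 m and height (world z) of lid below 0.008 m and angle between lid's own z axis and vertical below 0.05 rad and contact force between lid and the fingers below 0.05 N and linear speed of lid below 0.02 m/s), for 0.2 s.
3. the plunger is held 35 to 50 mm up, still in its bore (z of plunger in the frame of pump between 0.05 and 0.065 m and horizontal distance between plunger and pump below 0.004 m and angle between the z axis of plunger and the z axis of pump, either way round below 0.06 rad and contact force between plunger and the fingers above 2 N and linear speed of plunger below 0.01 m/s), for 0.3 s.
At the end, for the whole second after the job is handed in: The gripper still holds the plunger, at rest, drawn 35 to 50 mm up from its home position, upright in its bore; the lid lies flat, right way up and released on the mat, its centre within 50 mm of the mat's centre (all of step 2 and all of step 3); the arm keeps its last pose, push and grip.
It fails at once if the plunger is pulled right out (more than 63 mm up) (z of plunger in the frame of pump above 0.078 m).
It fails at once if the plunger is forced sideways in its bore (over 45 N between plunger and pump) (contact force between plunger and pump above 45 N).
It fails at once if the lid is dropped or thrown (over 0.9 m/s) (linear speed of lid above 0.9 m/s).
It fails at once if a bystander is moved more than 30 mm (distance of any of jar, meter, wrench from where it was at the start of the episode above 0.03 m).
It also fails if it takes over 64 s, if anything falls off the work surface, if the arm or the gripper's body presses on something with over 40 N, if the wrist force passes 120 N, or if a joint passes its speed limit or range.

ROBOT

A 6-joint arm with a two-finger parallel gripper is mounted at the origin on the work surface. World frame = base frame: x ahead of the robot, y to its left, z up, the work surface at z = 0. Lengths are in m, angles in rad, forces in N, time in s.
With the tool pointing down it reaches from about 0.35 to 0.725 m from the base axis. Payload 4.3 kg.
Tool frame: the origin (TCP) lies between the finger pads; the fingertips stand 19 mm ahead of it and the grasp point (between the pads) is the TCP (ctrl.tip_extent is the distance from the TCP to the fingertips, in m); z points along the fingers, y is the direction in which the jaws open and shut (so a half turn about z gives the same grasp; the last joint's range is limited). The gripper opens to 85 mm and grips with 20 to 120 N. Pads are 22 mm wide; open, the fingers measure 114 mm over their backs; the gripper's body (76 mm by 85 mm) begins 54 mm behind the grasp point. The pads swing forward as they close: fully open they stand 13 mm farther back than shut.
Start: joints at [-1.211, 0.377, 0.081, 1.274, 0, 1.46], TCP at [0.26, -0.513, 0.25] pointing down, gripper open.
Joint ranges: [-2.72, 2.72], [-0.84, 1.66], [-1.02, 1.22], [-1.77, 2.12], [-1.37, 1.28], [-3.14, 3.14]. Speed limits (rad/s): [2.57, 2.57, 3.14, 3.14, 3.14, 3.14].

INTERFACE

Orientations are given as a unit quaternion [x, y, z, w].
In Python, from bench import ctrl gives the robot as it stands.
- The arm moves only by the tool servo_tool, never from a script. Its argument "rows" is a list of rows, each a list of 7 numbers: the gripper command: -1 is fully open, 1 is shut, values between are in proportion, then the shift along the tool's x, y, z in mm, then the turn, a rotation vector about the tool's x, y, z in degrees. A call has 1 to 5 rows; each row shifts and turns the commanded pose from where the row before left it, along the tool's axes as they then stand; what a row does not reach is not made up. A row lasts 1/8 s, in which the tool goes at most 62.5 mm and 10.7 degrees, less where a joint would pass 70% of its speed; a pose out of reach is approached as far as the arm can. A call with a gripper value outside its range is refused whole. The fingers move at their own pace and stop on an object; the grip force is fixed at half the most. Time passes only in rows, so rows that do not move let the fingers close. It gives the time, the measured TCP pose, the force and the opening at its end, in the units of the state.
- ctrl.read_state(): the state, without advancing time (a new reading comes with each control period).
- ctrl.camera(name): name is "side" or "top"; returns a dict with "frame" (480x640x3 uint8, blue, green, red), "range_z" (480x640 float32, m along the optical axis (not along the pixel's ray), 0 where there is no reading), "camera_matrix" (3x3 intrinsics, pixels), "cam_to_world" (4x4, takes a point from camera to world coordinates). Camera axes: x right, y up, looking along -z (the intrinsics and any distortion apply to the point x, -y, -z); pixel columns grow to the right and rows downward; lengths in m; the calibration is good to about 2 mm. A picture is of the moment at which its call begins.
- ctrl.job_done(): hands the job in, once; it reports no verdict.
The state is a dict: "t": time; "joint_positions": joint angles; "joint_vel": joint speeds; "tau": joint torques, N m; "ee_pos": TCP position; "tcp_rot": TCP orientation; "contact_force": force on the tool from outside, world axes, zero at the start; "ft_torque": the same for the moment, N m; "gripper_width": finger opening in m.
Only numpy, scipy, OpenCV 4.12 (cv2) and the standard library are available. Lean on these libraries where they do the work, as an engineer would, in place of code of your own. Each camera call takes 0.05 s, during which the arm holds its last target. There are 200 camera calls.

## Working session

There is one attempt and no reset: what is moved stays moved. The work goes in short steps, Python scripts to look and compute and a tool call to move; the robot and the scene stay as the last step left them, time stands still between calls to the robot, and variables do not carry over. Pictures are saved under pics/ and viewed, about 8 in all and at most 12, crops included, and the job is handed in when it is done.

Besides the shell and the picture viewer there is one more tool, called as name([rows], argument=value, ...), one row to a line, values as JSON. servo_tool: Moves the arm, as the interface text tells. Its arguments: {"type":"object","properties":{"rows":{"type":"array","items":{"type":"array","items":{"type":"number"}}}},"required":["rows"]}

```bash
mkdir -p pics
cat > h.py <<'E'
import numpy as np, cv2
from bench import ctrl
def cam(n,save=None):
    c=ctrl.camera(n); np.savez(f'{n}.npz',**{k:np.asarray(v) for k,v in c.items()})
    if save: cv2.imwrite('pics/'+save,c['frame'])
    return c
def world(c):
    K=np.asarray(c['camera_matrix']);T=np.asarray(c['cam_to_world']);z=c['range_z'].astype(float)
    v,u=np.mgrid[:480,:640]
    P=np.stack([(u-K[0,2])/K[0,0]*z,-(v-K[1,2])/K[1,1]*z,-z,np.ones_like(z)],-1)
    W=(P@T.T)[...,:3]; W[z==0]=np.nan
    return W
E
python3 - <<'E'
from h import *
a=cam('top','top1.png');b=cam('side','side1.png')
print(a.keys());print(ctrl.read_state()); print(a['cam_to_world'],b['cam_to_world'])
W=world(a); print(W[::80,::80].round(3).tolist())
E
```

```text
dict_keys(['frame', 'range_z', 'camera_matrix', 'cam_to_world'])
{'t': 0.1, 'joint_positions': array([-1.21128919e+00,  3.78013174e-01,  7.97807485e-02,  1.27438950e+00,
       -2.29278070e-05,  1.46047346e+00]), 'joint_vel': array([ 4.07320765e-04, -2.40895721e-03,  2.79332510e-03,  8.66805535e-04,
        7.61158421e-04,  7.28215424e-05]), 'tau': array([ 1.46140163e-03, -4.64693248e+01,  2.70583105e+01,  1.20575598e-02,
       -5.10299958e-05, -1.40835968e-05]), 'ee_pos': array([ 0.26011862, -0.51219271,  0.24944927]), 'tcp_rot': array([ 9.72533722e-01,  2.32760235e-01, -1.24808898e-04, -9.04301133e-04]), 'contact_force': array([-1.47921836,  0.17464175, -0.84173686]), 'ft_torque': array([ 0.03699231, -0.02283721, -0.03171848]), 'gripper_width': 0.08565404037572949}
[[ 0.00523513  0.98478783 -0.17368222  0.3034214 ]
 [-0.99996803  0.00620514  0.00504244 -0.05808784]
 [ 0.00604346  0.17365027  0.98478884  1.42555946]
 [ 0.          0.          0.          1.        ]] [[-0.94428168  0.19822431 -0.26275318  0.24058255]
 [-0.3288059  -0.53224464  0.78012968  0.7728364 ]
 [ 0.0147917  
[... 530 characters left out ...]
384, 0.001], [0.763, 0.167, 0.002], [0.764, -0.049, 0.002], [0.768, -0.267, -0.005], [0.767, -0.484, 0.001], [0.769, -0.701, 0.002]], [[0.538, 0.788, 0.006], [0.54, 0.582, 0.0], [0.542, 0.372, -0.003], [0.543, 0.161, -0.001], [0.544, -0.051, 0.004], [0.546, -0.262, 0.0], [0.548, -0.476, -0.005], [0.549, -0.689, -0.004]], [[0.331, 0.771, -0.002], [0.332, 0.565, -0.002], [0.333, 0.359, 0.001], [0.334, 0.154, -0.001], [0.335, -0.052, 0.002], [0.335, -0.252, 0.044], [0.338, -0.465, 0.001], [0.339, -0.673, -0.002]], [[0.154, 0.65, 0.173], [0.134, 0.547, 0.002], [0.135, 0.348, 0.0], [0.173, 0.102, 0.316], [0.217, -0.056, 0.688], [0.226, -0.149, 0.764], [0.138, -0.456, 0.0], [0.224, -0.347, 0.74]]]
```

View pics/top1.png

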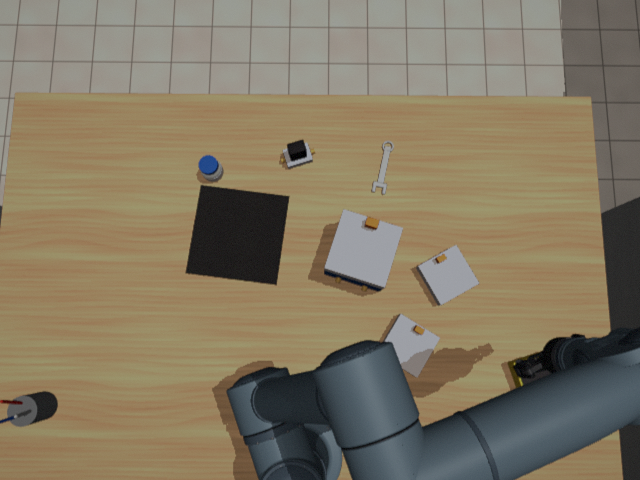

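View pics/side1.png

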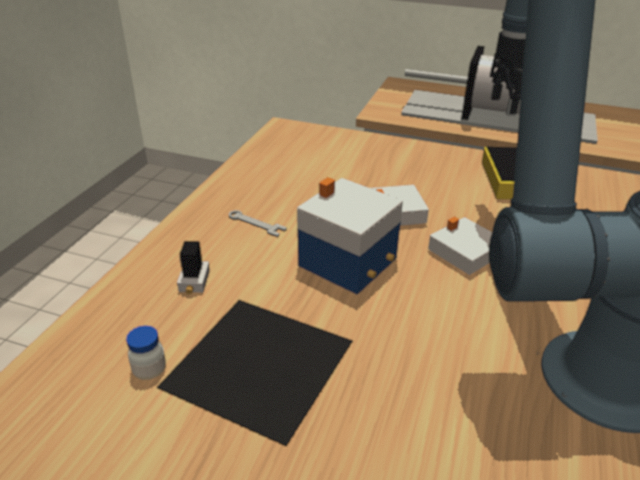

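Three white lids in the top view: (363,250), (448,275) and (411,345). Only the first sits on the blue housing with the orange tab at (372,223). The other two lie on the bench and look smaller. I'll measure all three and confirm in a crop.

Run:
```python
from h import *
a=dict(np.load('top.npz'));W=world(a);f=a['frame'];hsv=cv2.cvtColor(f,cv2.COLOR_BGR2HSV)
v,u=np.mgrid[:480,:640]
def box(m):
    p=W[m][:,:2].astype(np.float32); p=p[~np.isnan(p[:,0])]
    r=cv2.minAreaRect(p*1000); return r
top=(u>315)&(u<410)&(v>200)&(v<295)
z=W[...,2]
m=top&(abs(z-.145)<.012); m=cv2.morphologyEx(m.astype(np.uint8),cv2.MORPH_OPEN,np.ones((3,3)))>0
print('lid top',m.sum(),np.median(z[m]),box(m))
org=(hsv[...,0]>5)&(hsv[...,0]<16)&(hsv[...,1]>200)
m2=top&(z>.157)&(v<240); print('tab z>.157',m2.sum(),np.median(z[m2]),z[m2].max(),W[m2].mean(0),box(m2))
print('tab pts',W[m2][z[m2]>.17].mean(0))
for (x0,x1,y0,y1) in [(410,485,240,310),(380,445,310,380)]:
    q=(u>x0)&(u<x1)&(v>y0)&(v<y1)&(z>.02)&(z<.1)&(f.min(2)>110); print('other',np.median(z[q]),box(q))
mm=(u>180)&(u<295)&(v>180)&(v<290)&(f.max(2)<50); print('mat',box(mm),np.median(z[mm]))
for n,q in [('jar',(u>195)&(u<225)&(v>150)&(v<185)&(z>.03)),('meter',(u>275)&(u<320)&(v>135)&(v<170)&(z>.02))]: print(n,W[q].mean(0),W[q].max(0))
cv2.imwrite('pics/crop1.png',cv2.resize(f[195:385,310:490],None,fx=3.1,fy=3.1,interpolation=cv2.INTER_CUBIC))
s=dict(np.load('side.npz'));Ws=world(s);fs=s['frame'];hs=cv2.cvtColor(fs,cv2.COLOR_BGR2HSV)
q=(u>315)&(u<340)&(v>172)&(v<200)&(hs[...,0]<18)&(hs[...,1]>180); print('side tab',q.sum(),np.nanmin(Ws[q],0),np.nanmax(Ws[q],0))
zs=Ws[...,2]; q=(u>295)&(u<405)&(v>170)&(v<260)&(abs(zs-.145)<.005); print('side lidtop',box(q))
```

```text
lid top 3827 0.14555841787006663 ((502.19439697265625, -154.76968383789062), (150.32296752929688, 150.77305603027344), 72.35545349121094)
tab z>.157 128 0.1757144620291632 0.18191320843112946 [ 0.55609426 -0.17179735  0.17482984] ((557.3583984375, -172.08306884765625), (30.276126861572266, 20.993457794189453), 70.75868225097656)
tab pts [ 0.55698444 -0.17216483  0.17624203]
other 0.04321312020330026 ((450.50439453125, -377.2063293457031), (114.07246398925781, 114.96678924560547), 29.361658096313477)
other 0.043157280542204246 ((274.76715087890625, -273.00732421875), (114.2850570678711, 111.85761260986328), 58.51227951049805)
mat ((559.343017578125, 166.89137268066406), (237.7115478515625, 236.9530487060547), 83.08456420898438) nan
jar [0.72146229 0.23492292 0.06559215] [0.75140341 0.26470672 0.084295  ]
meter [0.76494427 0.01115781 0.0541598 ] [0.80404267 0.05485742 0.09166975]
side tab 184 [ 0.54525795 -0.18265371  0.15029277] [ 0.5664609  -0.15042515  0.17679773]
side lidtop ((641.0455932617188, -128.08975219726562), (217.4365997314453, 180.11407470703125), 54.65532302856445)
```

View pics/crop1.png

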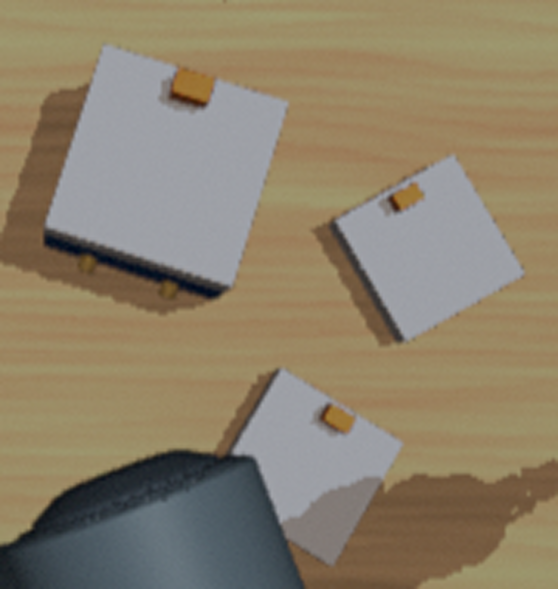

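Crop: the lid on the pump measures 150 x 150 mm with its top at z=0.1455 (expected 0.145). The other two measure about 114 mm at z=0.043, so they are the look-alikes. Lid centre is (0.502,-0.155) with yaw about -17.5°, and the tab at (0.557,-0.172) has its top at z=0.176. All of this is consistent.

The mat centre is (0.559,0.167). I'll turn the jaws to the lid's x first.

servo_tool([
  [-1,0,0,0,0,0,-9.1],
  [-1,0,0,0,0,0,-9.1],
  [-1,0,0,0,0,0,-9.1],
  [-1,0,0,0,0,0,-9.1],
  [-1,0,0,0,0,0,-9.1],
])

```text
t: 0.72
ee_pos: [0.2602, -0.5124, 0.2497]
tcp_rot: [0.805, 0.593, 0.0, -0.001]
contact_force: [-0.5, 0.4, 0.5]
gripper_width: 0.0853
```

```bash
cat >> h.py <<'E'
from scipy.spatial.transform import Rotation as Ro
def go(p,yaw=None):
    "remaining shift in tool mm to world point p; rotvec deg to tool-down with tool-x at yaw deg"
    s=ctrl.read_state();R=Ro.from_quat(s['tcp_rot'])
    print('t',round(s['t'],2),'pos',s['ee_pos'].round(4),'F',s['contact_force'].round(1),'w',round(s['gripper_width'],4),'j',s['joint_positions'].round(2))
    print('shift mm',(R.inv().apply(np.array(p)-s['ee_pos'])*1000).round(1))
    if yaw is not None:
        y=np.radians(yaw);T=Ro.from_matrix(np.array([[np.cos(y),np.sin(y),0],[np.sin(y),-np.cos(y),0],[0,0,-1]]))
        print('rot deg',np.degrees((R.inv()*T).as_rotvec()).round(2))
E
python3 -c "
from h import *
go([.5575,-.1722,.24],72.5)"
```

```text
t 0.72 pos [ 0.2602 -0.5124  0.2497] F [-0.5  0.4  0.5] w 0.0853 j [-1.21  0.38  0.08  1.27 -0.    0.66]
shift mm [413.1 182.8  10. ]
rot deg [-0.04 -0.05  0.22]
```

servo_tool([
  [-1,51.5,23,0,0,0,0],
  [-1,51.5,23,0,0,0,0],
  [-1,51.5,23,0,0,0,0],
  [-1,51.5,23,0,0,0,0],
  [-1,51.5,23,0,0,0,0],
])

```text
t: 1.35
ee_pos: [0.4485, -0.3004, 0.2499]
tcp_rot: [0.807, 0.591, -0.0, -0.0]
contact_force: [-0.6, -0.6, -0.3]
gripper_width: 0.0855
```

servo_tool([
  [-1,51.5,23,0,0,0,0],
  [-1,51.5,22.5,0,0,0,0],
  [-1,51.5,22.5,10,0,0,0],
  [-1,0,0,0,0,0,0],
  [-1,0,0,0,0,0,0],
])

```text
t: 1.98
ee_pos: [0.5587, -0.1752, 0.2398]
tcp_rot: [0.807, 0.591, -0.001, -0.0]
contact_force: [-0.0, -0.6, 0.4]
gripper_width: 0.0855
```

```bash
python3 -c "
from h import *
go([.5575,-.1722,.167],72.5)"
```

```text
t 1.98 pos [ 0.5587 -0.1752  0.2398] F [-0.  -0.6  0.4] w 0.0855 j [-0.41  0.4   0.09  1.26 -0.    1.47]
shift mm [ 2.6 -2.  72.8]
rot deg [-0.08  0.03 -0.06]
```

servo_tool([
  [-1,2.5,-2,20,0,0,0],
  [-1,0,0,20,0,0,0],
  [-1,0,0,18,0,0,0],
  [-1,0,0,14,0,0,0],
  [-1,0,0,0,0,0,0],
])

```text
t: 2.6
ee_pos: [0.5568, -0.1729, 0.1674]
tcp_rot: [0.807, 0.59, -0.001, -0.001]
contact_force: [-0.1, 0.2, -0.6]
gripper_width: 0.0854
```

```bash
python3 -c "
from h import *
go([.5575,-.1722,.167],72.5)
c=cam('side');cv2.imwrite('pics/s2.png',cv2.resize(c['frame'][100:300,250:450],None,fx=3,fy=3))"
```

```text
t 2.6 pos [ 0.5568 -0.1729  0.1674] F [-0.1  0.2 -0.6] w 0.0854 j [-0.41  0.43 -0.06  1.09 -0.    1.47]
shift mm [0.9 0.5 0.4]
rot deg [-0.13  0.   -0.17]
```

View pics/s2.png

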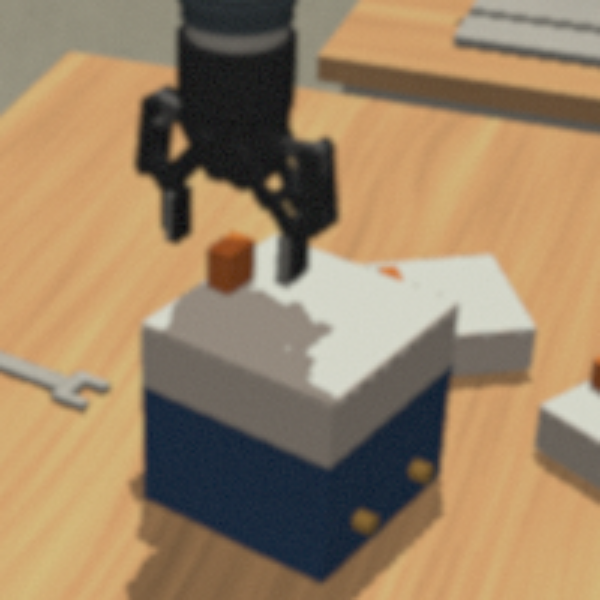

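The open jaws straddle the tab (crop ~(232,262)), with one pad on each x side, clear of the lid's top face. Now I'll close.

servo_tool([
  [0,0,0,0,0,0,0],
  [0.3,0,0,0,0,0,0],
  [0.5,0,0,0,0,0,0],
  [0.7,0,0,0,0,0,0],
  [1,0,0,0,0,0,0],
])

```text
t: 3.28
ee_pos: [0.5581, -0.1722, 0.1687]
tcp_rot: [0.807, 0.591, 0.0, 0.0]
contact_force: [-1.0, 0.1, 2.9]
gripper_width: 0.0189
```

servo_tool([
  [1,0,0,0,0,0,0],
  [1,0,0,0,0,0,0],
  [1,0,0,0,0,0,0],
])

```text
t: 3.65
ee_pos: [0.5581, -0.1722, 0.1687]
tcp_rot: [0.807, 0.591, 0.0, 0.0]
contact_force: [-2.1, 1.5, 5.1]
gripper_width: 0.019
```

Gripped at 19 mm on the 20 mm tab. Tip about the far edge: 4.4° per row.

servo_tool([
  [1,0,-3,-5,-2.2,0,0],
  [1,0,-5.9,-10,-4.4,0,0],
  [1,0,-5.9,-10,-4.4,0,0],
  [1,0,-5.9,-10,-4.4,0,0],
  [1,0,-5.9,-10,-4.4,0,0],
])

```text
t: 4.28
ee_pos: [0.527, -0.1625, 0.2092]
tcp_rot: [0.795, 0.582, 0.102, 0.14]
contact_force: [-1.0, 0.5, 0.8]
gripper_width: 0.019
```

servo_tool([
  [1,0,-3,-5,-2.2,0,0],
  [1,0,0,0,0,0,0],
  [1,0,0,0,0,0,0],
  [1,0,0,0,0,0,0],
])

```text
t: 4.78
ee_pos: [0.5225, -0.1609, 0.2118]
tcp_rot: [0.792, 0.58, 0.112, 0.153]
contact_force: [-3.0, 2.0, 2.5]
gripper_width: 0.0188
```

```bash
python3 -c "
from h import *
go([.5575,-.1722,.3],72.5)
c=cam('side');cv2.imwrite('pics/s3.png',cv2.resize(c['frame'][80:300,250:450],None,fx=2.7,fy=2.7))
W=world(c);v,u=np.mgrid[:480,:640];f=c['frame']
q=(u>295)&(u<405)&(v>120)&(v<250)&(f.min(2)>185)&(W[...,2]>.12)&(W[...,2]<.25)
p=W[q];m=np.median(p,0);n=np.linalg.svd(p-p.mean(0),full_matrices=False)[2][2];print(q.sum(),m,n,np.degrees(np.arccos(abs(n[2]))))
"
```

```text
t 4.78 pos [ 0.5225 -0.1609  0.2118] F [-3.   2.   2.5] w 0.0188 j [-0.44  0.04 -0.53  0.62  0.05  1.45]
shift mm [ -0.2  67.  -68.2]
rot deg [21.83  0.   -0.08]
1705 [ 0.46420973 -0.16455032  0.1656603 ] [ 0.34605516 -0.10775522 -0.93200571] 21.250341634245025
```

View pics/s3.png

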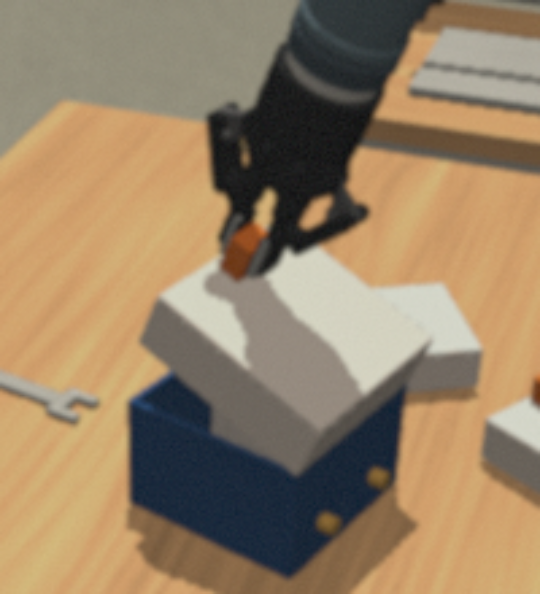

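Picture: the lid is tipped about 21° (plane fit 21.3°) and its far edge is still on the rim. Now I'll lift straight up, level it and carry it.

servo_tool([
  [1,0,3.7,-9.3,0,0,0],
  [1,0,7.4,-18.6,0,0,0],
  [1,0,7.4,-18.6,0,0,0],
  [1,0,7.4,-18.6,0,0,0],
  [1,0,5.5,-13.9,0,0,0],
])

```text
t: 5.45
ee_pos: [0.5237, -0.1615, 0.3001]
tcp_rot: [0.792, 0.58, 0.113, 0.155]
contact_force: [-0.3, 0.5, -2.0]
gripper_width: 0.019
```

servo_tool([
  [1,0,0,0,3.6,0,0],
  [1,0,0,0,5,0,0],
  [1,0,0,0,5,0,0],
  [1,0,0,0,5,0,0],
  [1,0,0,0,3.2,0,0],
])

```text
t: 6.08
ee_pos: [0.5242, -0.1617, 0.2985]
tcp_rot: [0.807, 0.591, 0.001, 0.002]
contact_force: [-1.0, -0.1, -2.1]
gripper_width: 0.0189
```

```bash
python3 -c "
from h import *
go([.614,.15,.25],72.5)
c=cam('side')
W=world(c);v,u=np.mgrid[:480,:640];f=c['frame']
q=(u>280)&(u<420)&(v>80)&(v<200)&(f.min(2)>185)&(W[...,2]>.2)&(W[...,2]<.35)&(W[...,0]<.6)&(W[...,1]>-.3)
p=W[q];m=np.median(p,0);n=np.linalg.svd(p-p.mean(0),full_matrices=False)[2][2];print(q.sum(),m,n,np.degrees(np.arccos(abs(n[2]))))
"
```

```text
t 6.08 pos [ 0.5242 -0.1617  0.2985] F [-1.  -0.1 -2.1] w 0.0189 j [-0.41  0.31  0.11  1.37  0.    1.46]
shift mm [324.3  -8.8  48.4]
rot deg [ 0.24  0.01 -0.08]
1584 [ 0.43751981 -0.16092692  0.27379266] [-1.90988766e-03 -8.94763289e-05  9.99998172e-01] 0.10954859171338319
```

Lid hangs level (0.1°). Carry over the mat.

servo_tool([
  [1,15,0,0,0,0,0],
  [1,35,-1,2,0,0,0],
  [1,40,-1,4,0,0,0],
  [1,40,-1,4,0,0,0],
  [1,40,-1,4,0,0,0],
])

```text
t: 6.75
ee_pos: [0.5704, 0.0045, 0.2845]
tcp_rot: [0.807, 0.591, 0.002, 0.002]
contact_force: [0.5, 0.5, -2.0]
gripper_width: 0.0193
```

servo_tool([
  [1,40,-1,8,0,0,0],
  [1,40,-1,8,0,0,0],
  [1,39,-1,8,0,0,0],
  [1,25,-1,6,0,0,0],
  [1,10,-1,4,0,0,0],
])

```text
t: 7.38
ee_pos: [0.6118, 0.1528, 0.2499]
tcp_rot: [0.806, 0.592, 0.002, 0.002]
contact_force: [0.5, -0.8, -1.3]
gripper_width: 0.0191
```

servo_tool([
  [1,0,0,0,0,0,0],
  [1,0,0,10,0,0,0],
  [1,0,0,20,0,0,0],
  [1,0,0,20,0,0,0],
  [1,0,0,10,0,0,0],
])

```text
t: 8.0
ee_pos: [0.6113, 0.1492, 0.1883]
tcp_rot: [0.807, 0.59, 0.0, 0.001]
contact_force: [0.5, -0.0, -1.7]
gripper_width: 0.0189
```

```bash
python3 -c "
from h import *
go([.614,.15,.083],72.5)
c=cam('top','t4.png')
W=world(c);f=c['frame'];v,u=np.mgrid[:480,:640];z=W[...,2]
c=cam('side');W=world(c);f=c['frame'];z=W[...,2]
q=(f.min(2)>170)&(z>.1)&(z<.25)&(W[...,1]>.02)&(W[...,0]<.66)&(W[...,0]>.4)
p=W[q];n=np.linalg.svd(p-p.mean(0),full_matrices=False)[2][2];print(q.sum(),np.median(p,0),n)
"
```

```text
t 8.0 pos [0.6113 0.1492 0.1883] F [ 0.5 -0.  -1.7] w 0.0189 j [ 0.14  0.51  0.13  1.19 -0.    2.02]
shift mm [  1.7   2.2 105.3]
rot deg [ 0.1   0.07 -0.17]
3313 [0.52803728 0.14761711 0.16293885] [-9.99314679e-04 -3.20597165e-04 -9.99999449e-01]
```

View pics/t4.png

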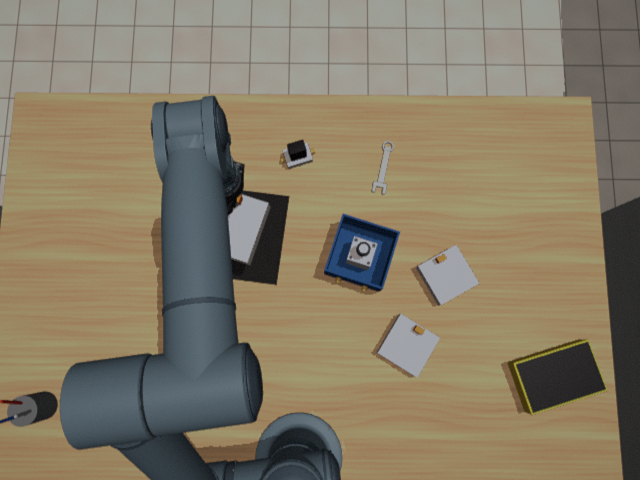

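The top view shows the lid over the mat, with the plunger now exposed at (363,250) and the bystanders unmoved. I'll lower to near contact and measure the knob meanwhile.

servo_tool([
  [1,1.5,2,12,0,0,0],
  [1,0,0,22,0,0,0],
  [1,0,0,25,0,0,0],
  [1,0,0,22,0,0,0],
  [1,0,0,12,0,0,0],
])

```text
t: 8.72
ee_pos: [0.6145, 0.1511, 0.0956]
tcp_rot: [0.807, 0.591, 0.001, 0.001]
contact_force: [-0.6, 0.2, -1.1]
gripper_width: 0.019
```

servo_tool([
  [1,0,0,4,0,0,0],
  [1,0,0,3,0,0,0],
  [1,0,0,2,0,0,0],
  [1,0,0,1,0,0,0],
  [1,0,0,0,0,0,0],
])

```text
t: 9.35
ee_pos: [0.615, 0.1512, 0.087]
tcp_rot: [0.807, 0.591, 0.001, 0.002]
contact_force: [-0.4, -0.3, -1.6]
gripper_width: 0.019
```

```bash
python3 -c "
from h import *
go([.614,.15,.083],72.5)
a=dict(np.load('top.npz'));W=world(a);f=a['frame'];v,u=np.mgrid[:480,:640];z=W[...,2]
r=(u>340)&(u<385)&(v>228)&(v<272)
q=r&(z>.122)&(z<.14); p=W[q]; print('knob',q.sum(),p.mean(0),np.median(p,0),p.min(0),p.max(0))
q=r&(abs(z-.085)<.006)&(f.min(2)>110); print('body',cv2.minAreaRect((W[q][:,:2]*1000).astype(np.float32)),np.median(z[q]))
q=(u>320)&(u<405)&(v>210)&(v<295)&(abs(z-.095)<.006)&(f[...,0]>1.5*f[...,2]); print('rim',cv2.minAreaRect((W[q][:,:2]*1000).astype(np.float32)))
cv2.imwrite('pics/k5.png',cv2.resize(f[205:300,315:410],None,fx=6,fy=6,interpolation=cv2.INTER_CUBIC))
"
```

```text
t 9.35 pos [0.615  0.1512 0.087 ] F [-0.4 -0.3 -1.6] w 0.019 j [ 0.14  0.58 -0.03  0.96 -0.    2.02]
shift mm [-1.4 -0.6  4. ]
rot deg [ 0.23 -0.01 -0.09]
knob 158 [ 0.50173693 -0.15419047  0.13264962] [ 0.50138454 -0.15431768  0.1329704 ] [ 0.48632661 -0.17183133  0.12232602] [ 0.51880017 -0.13807989  0.13880418]
body ((502.5375061035156, -154.80242919921875), (59.966888427734375, 60.530155181884766), 72.62112426757812) 0.08567959402735625
rim ((502.14508056640625, -154.36102294921875), (148.78787231445312, 149.9906005859375), 72.29633331298828)
```

View pics/k5.png

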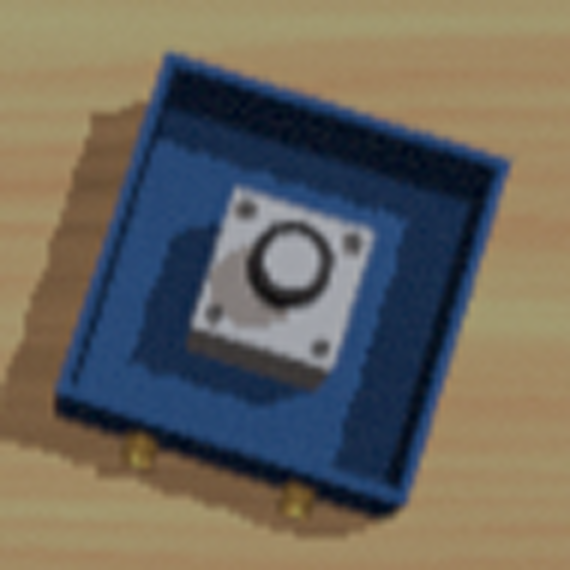

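Crop: the knob (~(290,265)) is centred on the cylinder body, and the knob, body and rim all give an axis at about (0.502,-0.1545), top z 0.132 as expected. Now I'll set the lid down gently.

servo_tool([
  [1,0,0,1,0,0,0],
  [1,0,0,1,0,0,0],
  [1,0,0,0.5,0,0,0],
  [1,0,0,0.5,0,0,0],
  [1,0,0,0,0,0,0],
])

```text
t: 9.98
ee_pos: [0.6148, 0.1512, 0.0837]
tcp_rot: [0.807, 0.591, 0.001, 0.001]
contact_force: [-0.2, -0.2, -2.5]
gripper_width: 0.0189
```

servo_tool([
  [1,0,0,0.5,0,0,0],
  [1,0,0,0.5,0,0,0],
  [1,0,0,0.5,0,0,0],
  [1,0,0,0,0,0,0],
])

```text
t: 10.48
ee_pos: [0.615, 0.1511, 0.0827]
tcp_rot: [0.807, 0.591, 0.001, 0.002]
contact_force: [-1.4, -0.9, 2.9]
gripper_width: 0.0187
```

Contact: the force went from -2.5 to +2.9 N. Release slowly and retreat up.

servo_tool([
  [0.4,0,0,0,0,0,0],
  [0.2,0,0,0,0,0,0],
  [-0.2,0,0,0,0,0,0],
  [-0.6,0,0,0,0,0,0],
  [-1,0,0,0,0,0,0],
])

```text
t: 11.1
ee_pos: [0.6149, 0.1512, 0.0822]
tcp_rot: [0.807, 0.591, 0.001, 0.001]
contact_force: [0.2, 0.5, 0.2]
gripper_width: 0.0837
```

servo_tool([
  [-1,0,0,0,0,0,0],
  [-1,0,0,-10,0,0,0],
  [-1,0,0,-30,0,0,0],
  [-1,0,0,-40,0,0,0],
  [-1,0,0,-40,0,0,0],
])

```text
t: 11.72
ee_pos: [0.6144, 0.1513, 0.2042]
tcp_rot: [0.807, 0.591, 0.001, 0.002]
contact_force: [0.8, 0.7, 0.4]
gripper_width: 0.0854
```

```bash
python3 -c "
from h import *
c=cam('side','s6.png');W=world(c);f=c['frame'];z=W[...,2]
q=(f.min(2)>150)&(z>.045)&(z<.08)&(W[...,1]>.02)&(W[...,1]<.3)&(W[...,0]<.68)&(W[...,0]>.4)
p=W[q];n=np.linalg.svd(p-p.mean(0),full_matrices=False)[2][2];print(q.sum(),np.median(p,0),n,cv2.minAreaRect((p[:,:2]*1000).astype(np.float32)))
go([.502,-.1545,.24],72.5)
"
```

```text
4175 [0.53952329 0.16056494 0.0582153 ] [-4.43325290e-05 -6.23681617e-04  9.99999805e-01] ((558.927734375, 169.7559814453125), (149.93399047851562, 150.50396728515625), 72.92229461669922)
t 11.78 pos [0.617  0.1517 0.2106] F [ 1.2 -0.   4.5] w 0.0855 j [ 0.14  0.5   0.17  1.23 -0.    2.02]
shift mm [-326.5  -16.8  -30.9]
rot deg [ 0.7  -0.23 -0.08]
```

View pics/s6.png

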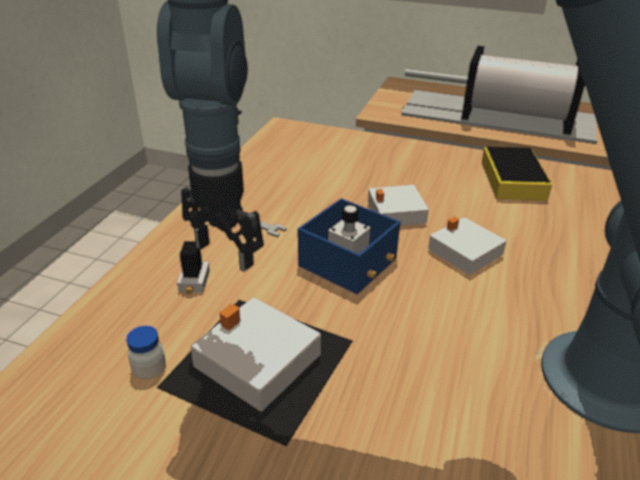

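Picture: the lid lies flat on the mat with its tab up and is released. Its centre is (0.559,0.170), 3 mm from the mat's, and the top is level at z≈0.059. The jar (145,352) and meter (193,268) are untouched. Next, the knob.

servo_tool([
  [-1,-15,0,-20,0,0,0],
  [-1,-40,-2,-10,0,0,0],
  [-1,-50,-3,-5,0,0,0],
  [-1,-50,-3,0,0,0,0],
  [-1,-50,-3,0,0,0,0],
])

```text
t: 12.4
ee_pos: [0.5415, -0.0421, 0.2381]
tcp_rot: [0.807, 0.591, 0.002, 0.002]
contact_force: [0.4, -0.2, -0.8]
gripper_width: 0.0852
```

servo_tool([
  [-1,-50,-3,0,0,0,0],
  [-1,-45,-3,0,0,0,0],
  [-1,-25,0,0,0,0,0],
  [-1,0,0,0,0,0,0],
  [-1,0,0,0,0,0,0],
])

```text
t: 13.02
ee_pos: [0.5002, -0.1528, 0.2376]
tcp_rot: [0.807, 0.591, 0.001, 0.002]
contact_force: [-1.0, -1.1, -0.7]
gripper_width: 0.0854
```

```bash
python3 -c "
from h import *
go([.502,-.1545,.120],72.5)"
```

```text
t 13.03 pos [ 0.5002 -0.1528  0.2376] F [-1.  -1.1 -0.7] w 0.0854 j [-0.42  0.27 -0.1   1.19  0.    1.46]
shift mm [ -1.1   1.7 117.6]
rot deg [ 0.24 -0.02 -0.06]
```

servo_tool([
  [-1,-1,2,30,0.2,0,0],
  [-1,0,0,35,0,0,0],
  [-1,0,0,30,0,0,0],
  [-1,0,0,15,0,0,0],
  [-1,0,0,7,0,0,0],
])

```text
t: 13.65
ee_pos: [0.5018, -0.1541, 0.1198]
tcp_rot: [0.807, 0.591, -0.0, -0.0]
contact_force: [0.6, -0.1, 0.3]
gripper_width: 0.0855
```

servo_tool([
  [-1,0,0,0,0,0,0],
  [-1,0,0,0,0,0,0],
])

```text
t: 13.9
ee_pos: [0.5026, -0.1552, 0.1213]
tcp_rot: [0.807, 0.591, 0.001, 0.001]
contact_force: [0.4, 0.4, 0.4]
gripper_width: 0.0857
```

```bash
python3 -c "
from h import *
go([.502,-.1545,.120],72.5)
c=cam('side');W=world(c);f=c['frame']
cv2.imwrite('pics/s7.png',cv2.resize(f[130:300,270:420],None,fx=3.5,fy=3.5,interpolation=cv2.INTER_CUBIC))"
```

```text
t 13.9 pos [ 0.5026 -0.1552  0.1213] F [0.4 0.4 0.4] w 0.0857 j [-0.42  0.35 -0.3   0.91 -0.    1.46]
shift mm [ 0.5 -0.8  1.3]
rot deg [ 0.12  0.02 -0.08]
```

View pics/s7.png

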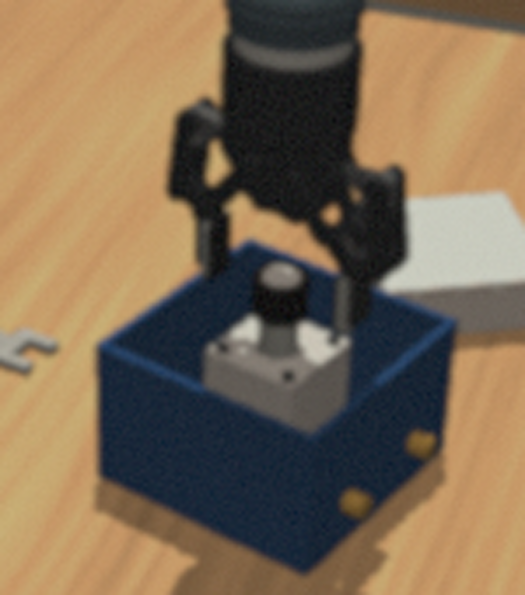

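The open jaws straddle the knob (crop ~(280,290)) and look centred. I'll close gradually, watching the force.

servo_tool([
  [-0.5,0,0,1,0,0,0],
  [-0.1,0,0,0,0,0,0],
  [0.1,0,0,0,0,0,0],
  [0.13,0,0,0,0,0,0],
  [0.13,0,0,0,0,0,0],
])

```text
t: 14.58
ee_pos: [0.5016, -0.155, 0.1192]
tcp_rot: [0.807, 0.591, -0.0, 0.0]
contact_force: [0.9, -0.5, -0.7]
gripper_width: 0.037
```

servo_tool([
  [0.17,0,0,0,0,0,0],
  [0.17,0,0,0,0,0,0],
])

```text
t: 14.82
ee_pos: [0.5017, -0.1549, 0.1192]
tcp_rot: [0.807, 0.591, -0.0, 0.0]
contact_force: [-0.3, 0.5, 0.2]
gripper_width: 0.0357
```

servo_tool([
  [0.2,0,0,0,0,0,0],
  [0.2,0,0,0,0,0,0],
])

```text
t: 15.08
ee_pos: [0.5017, -0.155, 0.1192]
tcp_rot: [0.807, 0.591, -0.0, 0.0]
contact_force: [-0.8, 0.0, 0.2]
gripper_width: 0.0341
```

servo_tool([
  [0.23,0,0,0,0,0,0],
  [0.23,0,0,0,0,0,0],
])

```text
t: 15.32
ee_pos: [0.5017, -0.155, 0.1193]
tcp_rot: [0.807, 0.591, 0.0, 0.0]
contact_force: [0.6, -0.1, 1.0]
gripper_width: 0.0329
```

servo_tool([
  [0.35,0,0,0,0,0,0],
  [0.6,0,0,0,0,0,0],
  [1,0,0,0,0,0,0],
  [1,0,0,0,0,0,0],
])

```text
t: 15.82
ee_pos: [0.5018, -0.155, 0.1195]
tcp_rot: [0.807, 0.591, 0.0, 0.0]
contact_force: [-1.5, -0.0, 5.4]
gripper_width: 0.0329
```

servo_tool([
  [1,0,0,-1,0,0,0],
  [1,0,0,-2,0,0,0],
  [1,0,0,-2,0,0,0],
  [1,0,0,0,0,0,0],
])

```text
t: 16.32
ee_pos: [0.5015, -0.1549, 0.1241]
tcp_rot: [0.807, 0.591, -0.0, -0.0]
contact_force: [-0.4, 0.6, -3.0]
gripper_width: 0.0323
```

The plunger's weight shows at about 3 N and there is little side force. I'll continue straight up.

servo_tool([
  [1,0,0,-3,0,0,0],
  [1,0,0,-4,0,0,0],
  [1,0,0,-4,0,0,0],
  [1,0,0,-4,0,0,0],
  [1,0,0,-2,0,0,0],
])

```text
t: 16.95
ee_pos: [0.5019, -0.155, 0.1416]
tcp_rot: [0.807, 0.591, 0.0, 0.0]
contact_force: [0.3, -0.5, -3.4]
gripper_width: 0.0323
```

```bash
python3 -c "
from h import *
go([.5018,-.155,.1610],72.5)"
```

```text
t 16.95 pos [ 0.5019 -0.155   0.1416] F [ 0.3 -0.5 -3.4] w 0.0323 j [-0.42  0.34 -0.27  0.97 -0.    1.46]
shift mm [ -0.   -0.1 -19.4]
rot deg [ 0.04  0.01 -0.08]
```

servo_tool([
  [1,0,0,-4,0,0,0],
  [1,0,0,-5,0,0,0],
  [1,0,0,-5,0,0,0],
  [1,0,0,-3.5,0,0,0],
  [1,0,0,-2,0,0,0],
])

```text
t: 17.58
ee_pos: [0.5018, -0.155, 0.161]
tcp_rot: [0.807, 0.591, 0.0, 0.0]
contact_force: [0.2, -0.3, -2.3]
gripper_width: 0.0324
```

servo_tool([
  [1,0,0,0,0,0,0],
  [1,0,0,0,0,0,0],
  [1,0,0,0,0,0,0],
  [1,0,0,0,0,0,0],
])

```text
t: 18.08
ee_pos: [0.5016, -0.1549, 0.1606]
tcp_rot: [0.807, 0.591, -0.0, -0.0]
contact_force: [-0.4, -0.3, -2.6]
gripper_width: 0.0327
```

```bash
python3 -c "
from h import *
go([.5018,-.155,.1605],72.5)
c=cam('side');W=world(c);f=c['frame'];z=W[...,2]
q=(f.min(2)>150)&(z>.045)&(z<.08)&(W[...,1]>.02)&(W[...,1]<.3)&(W[...,0]<.68)&(W[...,0]>.4)
print('lid',cv2.minAreaRect((W[q][:,:2]*1000).astype(np.float32)),np.median(z[q]))
h=cv2.cvtColor(f,cv2.COLOR_BGR2HSV);v,u=np.mgrid[:480,:640]
r=((h[...,0]<6)|(h[...,0]>172))&(h[...,1]>120)&(u>320)&(u<380)&(v>190)&(v<260);print('red',r.sum(),np.nanmin(z[r]) if r.any() else 0,np.nanmax(z[r]) if r.any() else 0)
cv2.imwrite('pics/s8.png',cv2.resize(f[130:300,270:420],None,fx=3.5,fy=3.5,interpolation=cv2.INTER_CUBIC))"
```

```text
t 18.07 pos [ 0.5016 -0.1549  0.1606] F [-0.4 -0.3 -2.6] w 0.0327 j [-0.42  0.32 -0.24  1.01 -0.    1.46]
shift mm [-0.   0.2  0.1]
rot deg [-0.01  0.   -0.08]
lid ((559.7552490234375, 169.09228515625), (150.52243041992188, 150.73403930664062), 72.39644622802734) 0.0581719356694107
red 12 0.08708882016047492 0.09138614801495815
```

View pics/s8.png

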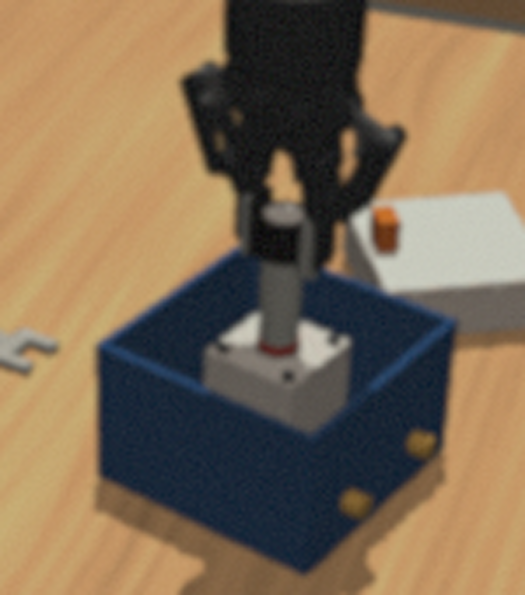

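Picture: the red band (crop ~(280,350)) has just come clear of the bore at z 0.087–0.091, against 0.086–0.092 expected for 41 mm up. The plunger is upright and held. Handing in.

```bash
python3 -c "
from h import *
print(ctrl.job_done()); go([.5018,-.155,.1605],72.5)"
```

```text
the job is handed in; nothing more can be done
None
the job is handed in; nothing more can be done
```

The job is done and handed in; no verdict came back. I handed in at about 18 s of the 64 s allowed.

- **Lid:** I tipped it about 21° (plane fit) with its far edge on the rim, then levelled it, carried it over and set it down with about 5 N of contact. In the last check it lay flat and released. Its centre was at (0.560, 0.169), about 2 mm from the mat's (0.559, 0.167).
- **Plunger:** I drew it up about 41 mm by the knob, and it was upright and still gripped. The side force in the readings stayed around 1.5 N or less. The red band read z 0.087–0.091, just clear of the 0.085 bore mouth.
- **Bystanders:** The jar, flow meter and wrench looked unmoved in the pictures. I did not re-measure them at the end, and the last crop shows only part of the wrench.
- **Checks:** None failed. The only disagreement was about 1 mm in some heights: the lid's top read 0.058 on the mat against 0.059 expected, which is within the camera's 2 mm calibration.

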